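Hang the test cell on the drain rail

TASK

Lift the metal test cell out of the white drip well by its hook, stand it upright on the open counter and let go. Then take it again by its black handle, lift its hook over the lip of the aluminium rail between the two guide cheeks, and lower it until the hook is fully seated behind the lip before letting go. Leave the funnel, the stacked cups and the tare block where they stand.

Things in the scene. Friction and masses are not known exactly. Their poses are not given: they have to be found in the camera images.
- cell: Nickel-plated test cell, 0.2 to 0.35 kg: open-topped box cup 60 (x) x 80 (y) x 70 (z) mm, wall 4. Origin: centre of the cup's underside, z up. On its +x side (back) a strap 30 wide, x 30 to 35 mm, rises from z 5 to z 136 and ends in a hook; on its -x side (front) is the black handle. It starts standing in the well, only the hook and the strap's top above the well's rim.
- cell_handle: The black handle fixed to the cell's front: a straight bar 70 (x) x 14 (y) x 26 (z) mm, origin at its centre, which is at (-65, 0, 50) mm in the cell's frame, axes parallel to the cell's; it reaches from x = -30 to -100 mm in the cell's frame. Grip it across y from above.
- hook_tip (a point): Centre of the lower end of the hook's tongue, at (58, 0, 98) mm in the cell's frame; axes as the cell's.
- hook_top (a point): Centre of the top face of the hook's arm, at (45.5, 0, 136) mm in the cell's frame. The hook, 30 mm wide in y: an arm 8 thick (z 128 to 136) from the strap to x = 61, then a tongue 6 thick (x 55 to 61) down to z 98, 20 mm behind the strap. It can be pinched from above across x (31 mm over strap and tongue) or y (30 mm).
- rail: Fixed aluminium hanging rail, 200 mm long along its y, on two posts 16 wide at y -90 and +90 mm, with a foot plate 8 high at x 5 to 115. Origin on the counter below the middle of the lip's front face, z up. Its -x side is the front: there the cell hangs, its x axis along the rail's x. A rubber rest bar (front at x -5, z 42 to 54) bears the hung cell's strap.
- rail_seat (a point): On the channel floor between the cheeks, at (13.5, 0, 123) mm in the rail's frame, axes as the rail's. A hook tip lowered above it has about 4 mm room to front and back, 9 to each side. Seated: the hook's arm lies on the lip, the tip is about 5 mm above the floor, the cell's underside about 30 mm above the counter; let go, the cell leans 0.03 to 0.1 rad, bottom against the rest bar.
- well: Fixed white plastic drip well, open box 187 (x) x 112 (y) x 82 (z) mm outside, walls and floor 6 mm; origin at the centre of its underside. The cell starts in it, origin about 17 mm to the well's +x, underside at z 6 mm, x axes nearly parallel, with about 10 mm room all round.
- funnel: Green plastic funnel standing mouth down, 110 mm wide, 100 mm high; origin at the centre of its underside. Bystander.
- cups: Two steel pour cups stacked together, 79 mm wide, 115 mm high; origin at the centre of the underside. Bystander.
- tare_block: Chunky aluminium tare block 90 x 70 x 50 mm with a dark bar on top (62 mm high in all); origin at the centre of its underside. Bystander.
- rail_lip (a point): Middle of the lip's top front edge, at (0, 0, 158) mm in the rail's frame. Lip: x 0 to 6 mm. Behind it an open channel x 6 to 28, floor at z 123, then a backstop x 28 to 33, top at z 183 behind the hook's place (|y| under 32), else 158. Two guide cheeks across the channel (y -28 and +28, 8 thick, x 0 to 28, tops at z 176) leave a place 48 mm wide for the hook.

How it is judged:
By the outcome, as a careful person would: the job done as asked, in the order asked, and still so for the second after the job is handed in, with the robot touching nothing.
It also fails if it takes over 67 s, if anything falls off the work surface, if the arm or the gripper's body presses on something with over 40 N, if the wrist force passes 120 N, or if a joint passes its speed limit or range.

ROBOT

A 7-joint arm with a two-finger parallel gripper is mounted at the origin on the work surface. World frame = base frame: x ahead of the robot, y to its left, z up, the work surface at z = 0. Lengths are in m, angles in rad, forces in N, time in s.
With the tool pointing down it reaches from about 0.425 to 0.825 m from the base axis. Payload 3.6 kg.
Tool frame: the origin (TCP) lies midway between the tips of the shut fingers; the grasp point (between the pads) lies behind it (robot.tcp_to_grasp is the z of the grasp point in the tool frame, in m); z points along the fingers, y is the line along which they close (so a half turn about z gives the same grasp; the last joint's range is limited). The gripper opens to 93 mm and grips with 3 to 60 N. Pads are 15 mm wide; open, the fingers measure 128 mm over their backs; the gripper's body (75 mm by 188 mm) begins 65 mm behind the grasp point.
Start: joints at [1.125, 0.615, -0.013, 1.423, 0.008, 1.103, -0.04], TCP at [0.264, -0.594, 0.219] pointing down, gripper open.
Joint ranges: [-3.12, 3.12], [-0.3, 2.06], [-1.34, 1.32], [0.26, 2.42], [-1.36, 4.5], [0.01, 1.98], [-2.84, 2.84]. Speed limits (rad/s): [2.79, 2.79, 3.14, 3.14, 3.14, 3.14, 3.14].

INTERFACE

Orientations are given as [roll, pitch, yaw] about the fixed x, y, z axes, in that order (R = Rz(yaw) Ry(pitch) Rx(roll)).
In Python, from station import robot, eyes gives the robot as it stands (robot), with the cameras (eyes).
- The arm moves only by the shell command python3 steer.py 'ROWS' [OPENING]. ROWS is rows parted by semicolons, their numbers by spaces, 1 to 20 of them, each of 6 numbers: dx, dy, dz in m, then a rotation vector rx, ry, rz in rad; each row is the pose to reach, as a shift and turn from the pose commanded when the command began, along the tool's axes at that moment; what a row does not reach only later rows make up. A row lasts 1/8 s, in which the tool goes at most 0.0625 m and 0.188 rad, less where a joint would pass 70% of its speed; a pose out of reach is approached as far as the arm can. OPENING is the finger opening in m, set as the command begins (- or left out keeps the last). The fingers move at their own pace and stop on an object; the grip force is fixed at half the most. Time passes only in rows, so rows that do not move let the fingers close. It prints the time, the measured TCP pose, the force, the opening and the grip force at its end.
- robot.get_state(): the state, without advancing time (a new reading comes with each control period).
- eyes.get_image(name): name is "scene" or "side" or "wrist"; returns the picture (480x640x3 uint8, red, green, blue); there is no depth.
- eyes.get_calibration(name): a dict with "fx", "fy", "cx", "cy" (pixels), "origin" and "orientation" of the camera in the world. Camera axes: x right, y down, z forward; pixel columns grow to the right and rows downward; lengths in m; the calibration is good to about 2 mm. A picture is of the moment at which its call begins: read the wrist's pose just before it. get_calibration takes no time and is no camera call; for the wrist camera it gives the pose at the moment of the call.
- robot.job_done(): hands the job in; it is judged then, once.
The state is a dict: "time_s": time; "joint_positions": joint angles; "joint_vel": joint speeds; "joint_torque": joint torques, N m; "position": TCP position; "ee_rot": TCP orientation; "ft_force": force on the tool from outside, world axes, zero at the start; "moment": the same for the moment, N m; "gripper_width": finger opening in m; "grasp_force": force on a finger pad.
Only numpy, scipy, OpenCV 4.12 (cv2) and the standard library are available. Lean on these libraries where they do the work, as an engineer would, in place of code of your own. Each camera call takes 0.05 s, during which the arm holds its last target. There are 200 camera calls.

## Working session

There is one attempt and no reset: what is moved stays moved. The work goes in short steps, Python scripts to look and compute and a shell command to move; the robot and the scene stay as the last step left them, time stands still between calls to the robot, and variables do not carry over. Pictures are saved under pics/ and viewed, at most 10 in all, crops included, and the job is handed in when it is done.

```bash
ls; mkdir -p pics; python3 - <<'E'
from station import robot, eyes
import cv2
s=robot.get_state();print({k:s[k] for k in("time_s","position","ee_rot","gripper_width","ft_force")},robot.tcp_to_grasp)
ims=[]
for n in("scene","side","wrist"):
    c=eyes.get_calibration(n);print(n,c)
    im=eyes.get_image(n);cv2.imwrite(f"pics/{n}0.png",im[:,:,::-1])
E
```

```text
pics
station.py
steer.py
{'time_s': 0.0, 'position': array([ 0.26402179, -0.593097  ,  0.21749048]), 'ee_rot': array([-3.13903799e+00,  5.99298632e-05,  4.18886037e-01]), 'gripper_width': 0.09279298606757909, 'ft_force': array([-0.29778243, -0.31961986, -0.29213761])} -0.0188
scene {'fx': 612.1820015152886, 'fy': 612.1820015152886, 'cx': 315.76623854775613, 'cy': 244.86224815985324, 'origin': array([ 1.34267227, -0.89977409,  0.98155762]), 'orientation': array([-2.18503651,  0.01553361,  0.66091564])}
side {'fx': 528.1533099658085, 'fy': 528.1533099658085, 'cx': 322.7103965819335, 'cy': 229.1597252524021, 'origin': array([-0.03213451,  0.9642782 ,  1.03525332]), 'orientation': array([-2.27157914, -0.01675502, -2.53039382])}
wrist {'fx': 388.4713221095228, 'fy': 388.4713221095228, 'cx': 317.35593147890575, 'cy': 234.6643528558674, 'origin': array([ 0.33155682, -0.56340776,  0.38328757]), 'orientation': array([ 2.87093373e+00,  2.19874677e-03, -1.15162152e+00])}
```

View pics/scene0.png

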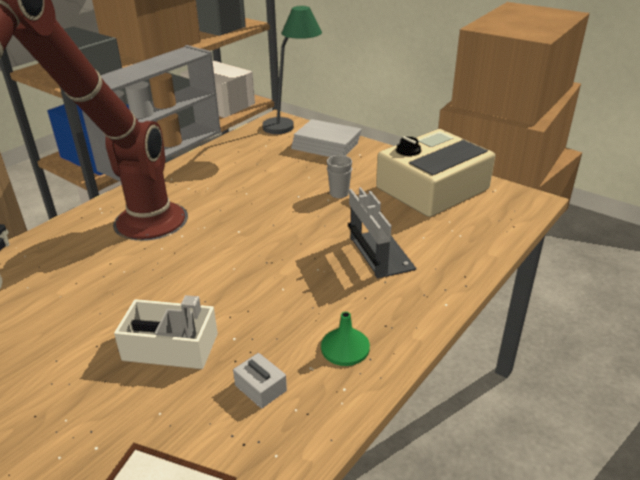

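View pics/side0.png

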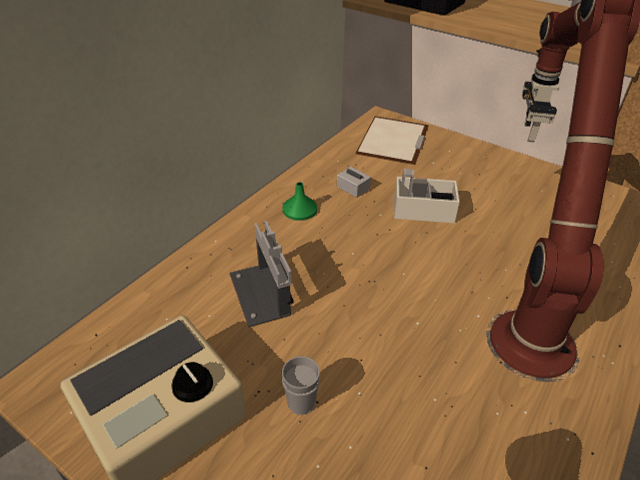

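Scene picture: well with the cell around (165,330), hook top at (191,303), rail at (375,230). Side picture: hook at (408,175), rail lip/cheeks at (272,250). I'll zoom in on these four regions in one mosaic.

```bash
cat > h.py <<'E'
import numpy as np, cv2
from scipy.spatial.transform import Rotation as R
from station import robot, eyes
def ray(cal,uv):
    d=np.array([(uv[0]-cal["cx"])/cal["fx"],(uv[1]-cal["cy"])/cal["fy"],1.])
    d=R.from_euler("xyz",cal["orientation"]).apply(d)
    return np.array(cal["origin"]),d/np.linalg.norm(d)
def plane(cal,uv,z):
    o,d=ray(cal,uv); return o+d*(z-o[2])/d[2]
def tri(*obs):
    A=np.zeros((3,3));b=np.zeros(3);rs=[ray(c,p) for c,p in obs]
    for o,d in rs:
        P=np.eye(3)-np.outer(d,d);A+=P;b+=P@o
    x=np.linalg.solve(A,b)
    return x,max(np.linalg.norm(np.cross(x-o,d)) for o,d in rs)
def proj(cal,p):
    q=R.from_euler("xyz",cal["orientation"]).inv().apply(np.array(p)-cal["origin"])
    return np.array([cal["cx"]+cal["fx"]*q[0]/q[2],cal["cy"]+cal["fy"]*q[1]/q[2]])
def totool(dw,rot):  # world vector -> tool axes
    return R.from_euler("xyz",rot).inv().apply(dw)
E
python3 - <<'E'
import cv2,numpy as np
S=cv2.imread("pics/scene0.png");D=cv2.imread("pics/side0.png")
c=lambda im,x,y:cv2.resize(im[y:y+90,x:x+120],(400,300),interpolation=cv2.INTER_CUBIC)
cv2.imwrite("pics/m0.png",np.vstack([np.hstack([c(S,110,285),c(S,330,185)]),np.hstack([c(D,365,155),c(D,215,215)])]))
E
```

```text
(no output)
```

View pics/m0.png

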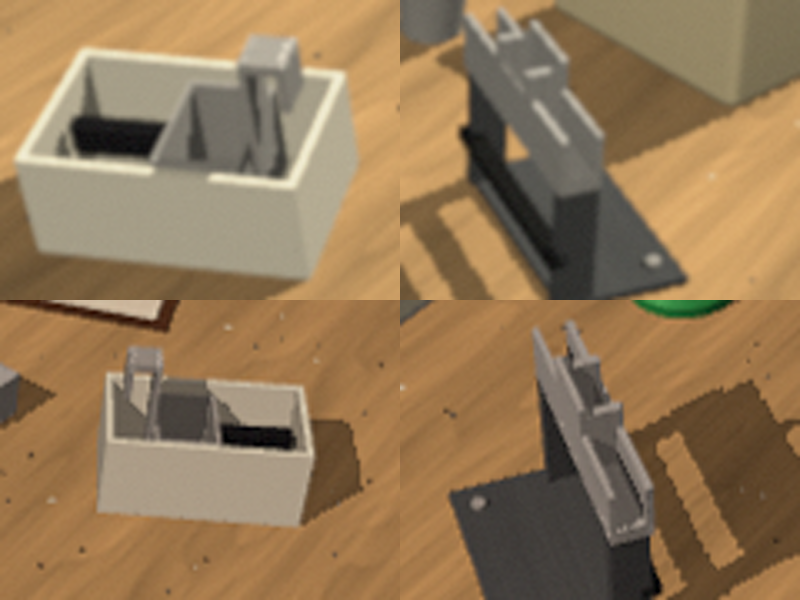

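```bash
python3 - <<'E'
from h import *
S=eyes.get_calibration("scene");D=eyes.get_calibration("side")
s=lambda u,v:(110+u*.3,285+v*.3); r=lambda u,v:(330+(u-400)*.3,185+v*.3)
d=lambda u,v:(365+u*.3,155+(v-300)*.3); q=lambda u,v:(215+(u-400)*.3,215+(v-300)*.3)
np.set_printoptions(precision=4,suppress=True)
for n,a,b in [("BR",s(347,72),d(102,440)),("BL",s(82,48),d(312,451)),("FR",s(297,186),d(107,374)),("FL",s(16,162),d(304,386)),("hook",s(271,51),d(145,358)),
 ("lip far end",r(463,14),q(652,490)),("lip near end",r(556,186),q(575,325)),("backstop top near", r(603,140),q(537,325))]:
    print(n,*tri((S,a),(D,b)))
E
```

```text
BR [ 0.5122 -0.2257  0.081 ] 9.223652549527983e-05
BL [ 0.3498 -0.3193  0.0836] 0.0010751151319192108
FR [ 0.562  -0.3216  0.0794] 0.0020698554580761445
FL [ 0.4007 -0.415   0.0794] 0.0022748000786416978
hook [ 0.5096 -0.2846  0.1389] 0.002028170614287207
lip far end [0.5257 0.2745 0.1556] 0.00019606923062809791
lip near end [0.7032 0.1441 0.1335] 0.001373448164379348
backstop top near [0.7125 0.1836 0.1557] 0.002437585618272066
```

Well: centre ≈ (0.457,-0.320), yaw ≈ 0.523; hook top ≈ (0.51,-0.286,0.14). I'll hover over the hook with the fingers set to close along the cell's x, and look with the wrist camera.

```bash
python3 steer.py '0.35 -0.18 -0.03 0 0 -0.6;0.35 -0.18 -0.03 0 0 -0.6;0.35 -0.18 -0.03 0 0 -0.6;0.35 -0.18 -0.03 0 0 -1.2;0.35 -0.18 -0.03 0 0 -1.2;0.35 -0.18 -0.03 0 0 -1.2;0.35 -0.18 -0.03 0 0 -1.67;0.35 -0.18 -0.03 0 0 -1.67;0.35 -0.18 -0.03 0 0 -1.67;0.35 -0.18 -0.03 0 0 -1.67;0.35 -0.18 -0.03 0 0 -1.67;0.35 -0.18 -0.03 0 0 -1.67' 0.093
python3 - <<'E'
from h import *
s=robot.get_state();print(s["time_s"],s["position"],s["ee_rot"],s["joint_positions"])
c=eyes.get_calibration("wrist");im=eyes.get_image("wrist");cv2.imwrite("pics/w1.png",im[:,:,::-1])
np.savez("w1.npz",**c);print(c)
E
```

```text
time_s: 1.65
position: [0.5108, -0.287, 0.2486]
ee_rot: [-3.141, -0.0, 2.087]
ft_force: [-0.2, 0.4, -0.3]
gripper_width: 0.0927
grasp_force: 0.0
1.65 [ 0.51080677 -0.28702489  0.24864577] [-3.14144328e+00 -2.06793779e-05  2.08742019e+00] [ 0.77594698  0.52418464 -0.48538534  1.56380122  0.26266299  1.11907104
  0.74733725]
{'fx': 388.4713221095228, 'fy': 388.4713221095228, 'cx': 317.35593147890575, 'cy': 234.6643528558674, 'origin': array([ 0.47375532, -0.22256601,  0.41432758]), 'orientation': array([ 2.87073265e+00, -2.25250515e-05,  5.16902287e-01])}
```

View pics/w1.png

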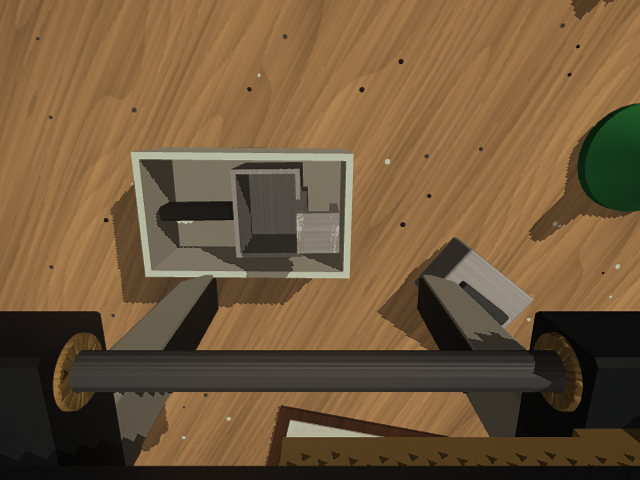

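Wrist picture: hook top face spans about (297..339, 212..253); cup rim corners (233,169), (299,168), (236,257); well rim corners (133,153),(353,153),(350,277),(147,277).

```bash
python3 - <<'E'
from h import *
np.set_printoptions(precision=4,suppress=True)
W=dict(np.load("w1.npz"));S=eyes.get_calibration("scene");D=eyes.get_calibration("side")
print("hook@.142",plane(W,(318,232.5),.142))
print("tri",*tri((W,(318,232.5)),(S,(110+271*.3,285+51*.3)),(D,(365+145*.3,155+58*.3))))
k=[plane(W,p,.076)[:2] for p in[(233,169),(299,168),(236,257)]]
print("cup rim",k,"yaw",np.arctan2(*(k[1]-k[0])[::-1]),np.arctan2(*(k[0]-k[2])[::-1])-np.pi/2)
h=[plane(W,p,.142)[:2] for p in[(297,212),(339,212),(296,253),(339,253)]]
print("hook yaw",np.arctan2(*(h[1]-h[0])[::-1]),np.arctan2(*(h[3]-h[2])[::-1]), [np.linalg.norm(h[1]-h[0]),np.linalg.norm(h[0]-h[2])])
w=[plane(W,p,.082)[:2] for p in[(133,153),(353,153),(350,277),(147,277)]]
print("well",np.mean(w,0),np.arctan2(*(w[1]-w[0])[::-1]))
for n,u in [("funnel",(345,345)),("cups",(340,190)),("tare",(262,395))]: print(n,plane(S,u,0.02))
print(totool(np.r_[h[0]+h[3],0]/2-np.r_[.5108,-.287,0],[3.1416,0,2.0874]))
im=cv2.imread("pics/w1.png");cv2.imwrite("pics/w1c.png",cv2.resize(im[150:280,125:360],(800,443),interpolation=cv2.INTER_CUBIC))
E
```

```text
hook@.142 [ 0.5107 -0.2867  0.142 ]
tri [ 0.5105 -0.286   0.1392] 0.002430603134717825
cup rim [array([ 0.4278, -0.2891]), array([ 0.4769, -0.2602]), array([ 0.4657, -0.3597])] yaw 0.5319056281141998 0.4931963757898381
hook yaw 0.5168974248688182 0.5168948715774978 [np.float64(0.030069915093816117), np.float64(0.030891377661359944)]
well [ 0.4572 -0.3204] 0.5169008509632784
funnel [ 0.7815 -0.0971  0.02  ]
cups [0.3723 0.447  0.02  ]
tare [ 0.7303 -0.3141  0.02  ]
[ 0.0001  0.0003 -0.    ]
```

View pics/w1c.png

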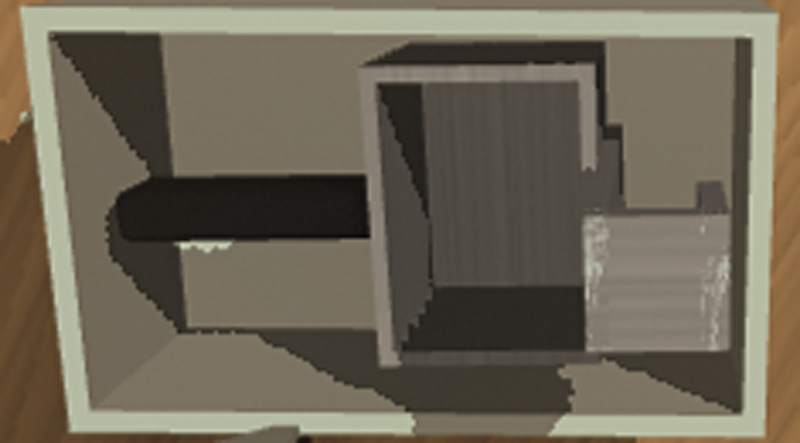

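Hook is centred under the TCP to a millimetre and aligned (yaw 0.517). Descend and pinch across x.

```bash
python3 steer.py '0 0 0.04 0 0 0;0 0 0.08 0 0 0;0 0 0.12 0 0 0;0 0 0.14 0 0 0;0 0 0.15 0 0 0;0 0 0.15 0 0 0;0 0 0.15 0 0 0'; python3 steer.py '0 0 0 0 0 0;0 0 0 0 0 0;0 0 0 0 0 0;0 0 0 0 0 0;0 0 0 0 0 0;0 0 0 0 0 0;0 0 0 0 0 0;0 0 0 0 0 0' 0.015
```

```text
time_s: 2.58
position: [0.5117, -0.2873, 0.0998]
ee_rot: [3.14, 0.002, 2.089]
ft_force: [0.1, 0.1, -1.2]
gripper_width: 0.0928
grasp_force: 0.0
time_s: 3.58
position: [0.511, -0.287, 0.0986]
ee_rot: [3.141, -0.0, 2.089]
ft_force: [0.3, 0.4, -0.3]
gripper_width: 0.0308
grasp_force: 29.9
```

```bash
python3 steer.py '0 0 -0.01 0 0 0;0 0 -0.025 0 0 0;0 0 -0.045 0 0 0;0 0 -0.07 0 0 0;0 0 -0.1 0 0 0;0 0 -0.12 0 0 0;0 0 -0.13 0 0 0;0 0 -0.13 0 0 0;0 0 -0.13 0 0 0'
python3 - <<'E'
from h import *
a=eyes.get_image("scene");b=eyes.get_image("side")
A=cv2.resize(a[210:330,110:270],(400,300),interpolation=cv2.INTER_CUBIC)
B=cv2.resize(b[110:230,330:490],(400,300),interpolation=cv2.INTER_CUBIC)
cv2.imwrite("pics/m1.png",np.hstack([A,B])[:,:,::-1])
S=eyes.get_calibration("scene")
E
```

```text
time_s: 4.7
position: [0.5101, -0.2868, 0.2277]
ee_rot: [-3.14, -0.002, 2.089]
ft_force: [-0.3, 0.3, -3.6]
gripper_width: 0.0308
grasp_force: 29.9
```

View pics/m1.png

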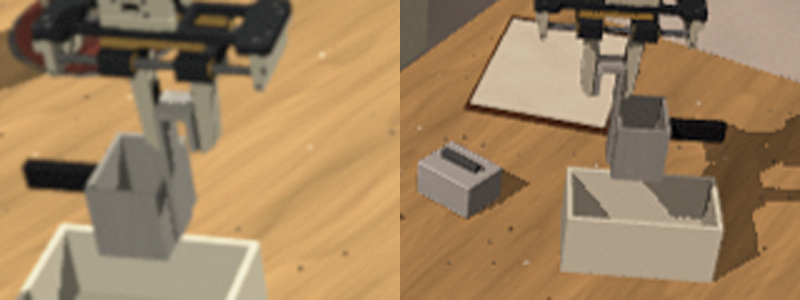

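The cell hangs level in the gripper, clear of the well (bottom ≈ 0.135). Carry to the open counter, turning it roughly to the rail's direction.

```bash
python3 steer.py '0.02 0.016 0 0 0 -0.05;0.05 0.04 0 0 0 -0.1;0.08 0.065 0 0 0 -0.15;0.12 0.095 0 0 0 -0.2;0.16 0.125 0 0 0 -0.25;0.19 0.155 0 0 0 -0.32;0.22 0.18 0 0 0 -0.38;0.24 0.19 0 0 0 -0.42;0.24 0.19 0.02 0 0 -0.42;0.24 0.19 0.06 0 0 -0.42;0.24 0.19 0.1 0 0 -0.42;0.24 0.19 0.12 0 0 -0.42;0.24 0.19 0.125 0 0 -0.42;0.24 0.19 0.125 0 0 -0.42;0.24 0.19 0.125 0 0 -0.42'
```

```text
time_s: 6.68
position: [0.5579, 0.0158, 0.1049]
ee_rot: [3.14, 0.002, 2.509]
ft_force: [0.2, 0.3, -4.2]
gripper_width: 0.0309
grasp_force: 29.9
```

```bash
python3 steer.py '0 0 0.003 0 0 0;0 0 0.006 0 0 0;0 0 0.009 0 0 0;0 0 0.01 0 0 0;0 0 0.01 0 0 0;0 0 0.01 0 0 0'
```

```text
time_s: 7.42
position: [0.5572, 0.0156, 0.0937]
ee_rot: [3.141, 0.0, 2.509]
ft_force: [-0.8, 0.4, -4.4]
gripper_width: 0.031
grasp_force: 29.9
```

```bash
python3 steer.py '0 0 0.001 0 0 0;0 0 0.002 0 0 0;0 0 0.002 0 0 0;0 0 0.002 0 0 0'
```

```text
time_s: 7.92
position: [0.5574, 0.0157, 0.0926]
ee_rot: [3.141, 0.001, 2.509]
ft_force: [-1.4, 0.4, 6.9]
gripper_width: 0.031
grasp_force: 29.9
```

```bash
python3 steer.py '0 0 0 0 0 0;0 0 0 0 0 0;0 0 0 0 0 0;0 0 0 0 0 0;0 0 0 0 0 0' 0.093; python3 steer.py '0 0 -0.02 0 0 0;0 0 -0.05 0 0 0;0 0 -0.1 0 0 0;0 0 -0.15 0 0 0;0 0 -0.16 0 0 0;0 0 -0.16 0 0 0'
python3 - <<'E'
from h import *
s=robot.get_state();print(s["joint_positions"],s["position"])
E
```

```text
time_s: 8.55
position: [0.5571, 0.0156, 0.0916]
ee_rot: [3.141, -0.0, 2.509]
ft_force: [0.0, 0.8, 0.2]
gripper_width: 0.0764
grasp_force: 0.0
time_s: 9.3
position: [0.557, 0.0154, 0.2517]
ee_rot: [3.142, 0.001, 2.509]
ft_force: [-1.3, -0.1, 0.6]
gripper_width: 0.0928
grasp_force: 0.0
[ 0.33722138  0.50000971 -0.63020109  1.63703918  0.32148736  1.1097455
  0.55872311] [0.55701203 0.01542792 0.25174752]
```

```bash
python3 steer.py '0 -0.03 0 0 0 0.18;0 -0.06 0 0 0 0.36;0 -0.088 0 0 0 0.54;0 -0.088 0 0 0 0.72;0 -0.088 0 0 0 0.9;0 -0.088 0 0 0 1.08;0 -0.088 0 0 0 1.26;0 -0.088 0 0 0 1.44;0 -0.088 0 0 0 1.57;0 -0.088 0 0 0 1.57;0 -0.088 0 0 0 1.57;0 -0.088 0 0 0 1.57'
python3 - <<'E'
from h import *
s=robot.get_state();print(s["time_s"],s["position"],s["ee_rot"],s["joint_positions"])
c=eyes.get_calibration("wrist");im=eyes.get_image("wrist");cv2.imwrite("pics/w2.png",im[:,:,::-1])
np.savez("w2.npz",**c)
E
```

```text
time_s: 10.8
position: [0.5048, -0.0554, 0.2512]
ee_rot: [-3.141, 0.0, 0.94]
ft_force: [-0.5, -0.2, 0.2]
gripper_width: 0.0929
grasp_force: 0.0
10.8 [ 0.50480782 -0.0554363   0.25119992] [-3.14068715e+00  4.23721127e-04  9.39817100e-01] [ 0.24464426  0.37033896 -0.2495671   1.77398059  0.10545892  1.01126435
 -0.67582478]
```

View pics/w2.png

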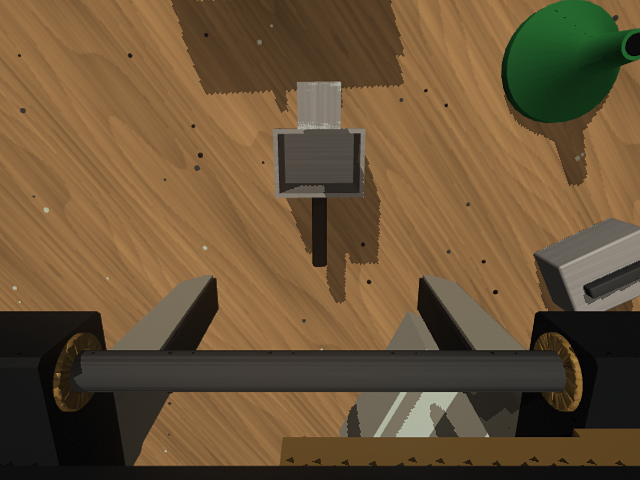

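The cell stands upright on the counter: hook top (297..341, 82..129), cup rim (274..365,128..196), handle bar (312..326,197..266). Now two wrist views of the rail.

```bash
python3 steer.py '0.05 -0.02 0 0 0 0;0.1 -0.04 0 0 0 0;0.13 -0.05 0 0 0 0;0.13 -0.05 0 0 0 0;0.13 -0.05 0 0 0 0'
cat > cap.py <<'E'
from h import *
import sys
n=sys.argv[1];c=eyes.get_calibration("wrist");im=eyes.get_image("wrist");cv2.imwrite(f"pics/{n}.png",im[:,:,::-1]);np.savez(n+".npz",**c)
s=robot.get_state();print(s["time_s"],s["position"],s["ee_rot"])
E
python3 cap.py r1
python3 steer.py '0 0.05 0 0 0 0;0 0.1 0 0 0 0;0 0.1 0 0 0 0;0 0.1 0 0 0 0'
python3 cap.py r2
python3 - <<'E'
import cv2,numpy as np
a=cv2.imread("pics/r1.png");b=cv2.imread("pics/r2.png")
cv2.imwrite("pics/r12.png",np.vstack([a[:300],b[:300]]))
E
```

```text
time_s: 11.48
position: [0.5413, 0.0774, 0.2515]
ee_rot: [3.141, 0.002, 0.937]
ft_force: [0.6, -0.8, 0.5]
gripper_width: 0.0931
grasp_force: 0.0
11.525 [0.54131563 0.07685982 0.25153373] [3.14115702e+00 1.51714793e-03 9.36147813e-01]
time_s: 12.02
position: [0.6214, 0.0192, 0.2514]
ee_rot: [-3.14, 0.0, 0.937]
ft_force: [0.1, -0.3, -0.3]
gripper_width: 0.093
grasp_force: 0.0
12.075 [0.62119433 0.02020152 0.25173234] [-3.14042090e+00  2.63583512e-05  9.38989626e-01]
```

View pics/r12.png

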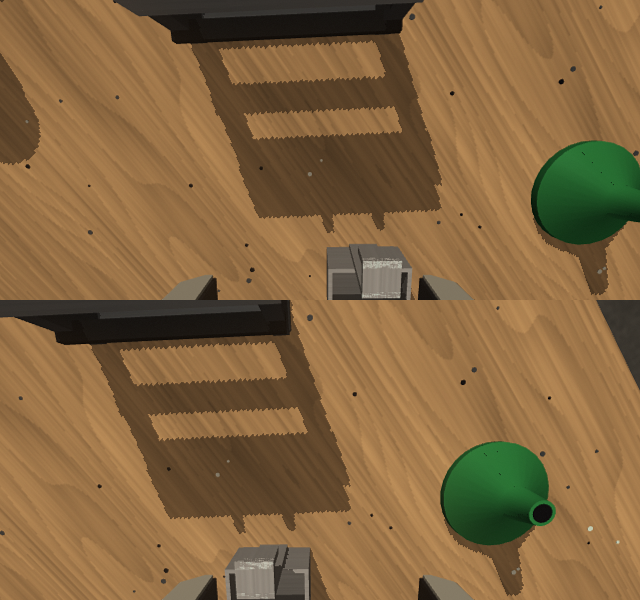

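Picture: only the rail's dark rest bar's lower front edge is in view, (173,42)-(401,32) in r1 and (57,43)-(290,33) in r2; the funnel is at right. I'll locate the rail from it, then go closer.

```bash
python3 - <<'E'
from h import *
np.set_printoptions(precision=4,suppress=True)
a=dict(np.load("r1.npz"));b=dict(np.load("r2.npz"));w=dict(np.load("w2.npz"))
L,e1=tri((a,(173,42)),(b,(57,43)));Q,e2=tri((a,(401,32)),(b,(290,33)))
d=Q-L;print(L,e1,Q,e2,np.linalg.norm(d),"rail yaw",np.arctan2(d[0],-d[1]))
yaw=np.arctan2(d[0],-d[1]);x=np.array([np.cos(yaw),np.sin(yaw),0])
o=(L+Q)/2+.005*x;print("rail origin est",o)
# handle
h1,h2=plane(w,(319.3,198),.063),plane(w,(319.5,266),.063)
print("handle",h1,h2,np.linalg.norm(h1-h2),"yaw",np.arctan2(*(h1-h2)[1::-1]))
hk=plane(w,(319,105.5),.136);print("hooktop",hk)
E
```

```text
[0.5271 0.265  0.0561] 5.662478423913417e-06 [0.6926 0.1582 0.0362] 3.606203253327054e-05 0.1979674414451838 rail yaw 0.9979520474022437
rail origin est [0.6126 0.2158 0.0462]
handle [ 0.5122 -0.0477  0.063 ] [ 0.4732 -0.1015  0.063 ] 0.06651009731233469 yaw 0.9443234215255606
hooktop [0.5573 0.0151 0.136 ]
```

```bash
python3 steer.py '0.03 -0.05 -0.02 0 0 0;0.06 -0.1 -0.02 0 0 0;0.09 -0.15 -0.02 0 0 0;0.09 -0.163 -0.02 0 0 0;0.09 -0.163 -0.02 0 0 0;0.09 -0.163 -0.02 0 0 0'
python3 cap.py r3
python3 steer.py '0 0.04 0 0 0 0;0 0.08 0 0 0 0;0 0.08 0 0 0 0;0 0.08 0 0 0 0'
python3 cap.py r4
python3 - <<'E'
from h import *
a=cv2.imread("pics/r3.png");b=cv2.imread("pics/r4.png")
A=dict(np.load("r3.npz"));B=dict(np.load("r4.npz"))
o=np.array([.6126,.2158,.158]);y=np.array([-.84,.54,0])
o2=[]
for im,C in((a,A),(b,B)):
    P=np.array([proj(C,o+k*y) for k in(-.1,0,.1)]);print(P)
    c=P[1].astype(int);x0,y0=max(0,min(640-320,c[0]-160)),max(0,min(480-120,c[1]-75));print("crop",x0,y0)
    o2.append(cv2.resize(im[y0:y0+120,x0:x0+320],(800,300),interpolation=cv2.INTER_CUBIC))
cv2.imwrite("pics/r34.png",np.vstack(o2))
E
```

```text
time_s: 12.82
position: [0.5446, 0.1867, 0.2718]
ee_rot: [3.14, 0.001, 0.936]
ft_force: [-0.3, 0.0, -0.6]
gripper_width: 0.0931
grasp_force: 0.0
12.875 [0.54477975 0.1865477  0.27166269] [3.14038140e+00 6.89883588e-04 9.35118211e-01]
time_s: 13.38
position: [0.6082, 0.1411, 0.2713]
ee_rot: [-3.14, 0.0, 0.937]
ft_force: [-0.5, 0.5, 0.6]
gripper_width: 0.0932
grasp_force: 0.0
13.425 [0.60777499 0.14205038 0.2715971 ] [-3.14036684e+00 -1.43296640e-04  9.39239404e-01]
[[514.42749707 132.37527817]
 [370.97865674 141.72593313]
 [229.14101494 150.97156277]]
crop 210 66
[[402.91522701 134.19808235]
 [259.9083241  143.27277308]
 [118.73678345 152.23099849]]
crop 99 68
```

View pics/r34.png

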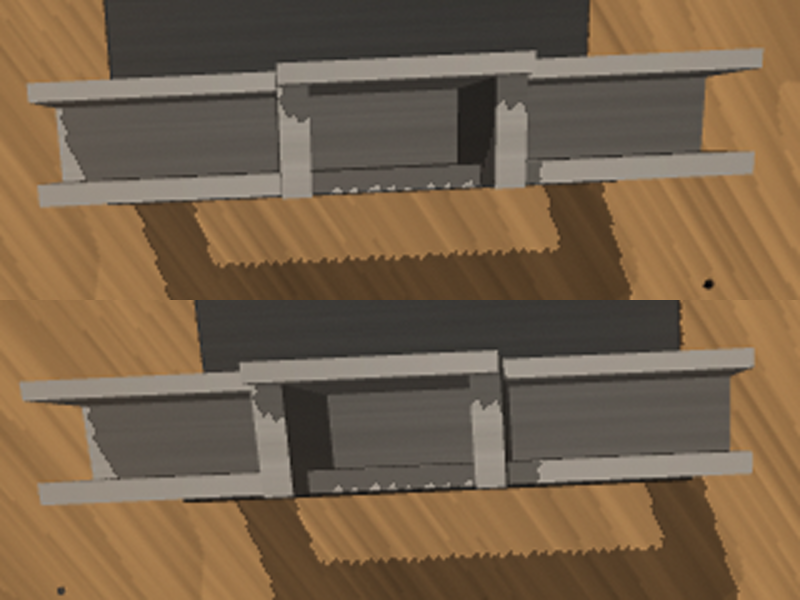

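Both views show the whole rail: lip front-edge ends at (40,207)/(754,173) in the upper and (42,504)/(752,473) in the lower crop; cheeks' front corners at x 284–313 and 497–526 (upper), 265–294 and 476–506 (lower).

```bash
cat > rail.py <<'E'
from h import *
np.set_printoptions(precision=4,suppress=True)
A=dict(np.load("r3.npz"));B=dict(np.load("r4.npz"))
a=lambda u,v:(210+u*.4,66+v*.4);b=lambda u,v:(99+u*.4,68+(v-300)*.4)
T=lambda p,q:tri((A,a(*p)),(B,b(*q)))[0]
L,Q=T((40,207),(42,504)),T((754,173),(752,473))
d=Q-L;yaw=np.arctan2(d[0],-d[1]);print("lip ends",L,Q,np.linalg.norm(d),"yaw",yaw,"mid",(L+Q)/2)
P=[T(p,q) for p,q in[((284,197),(265,498)),((313,196),(294,497)),((497,188),(476,489)),((526,186),(506,487))]]
print("cheeks",*P,"mid",np.mean(P,0)); d=P[3]-P[0];print(np.linalg.norm(d),np.arctan2(d[0],-d[1]))
for C,f,p,q in((A,a,(40,207),(754,173)),(B,b,(42,504),(752,473))):
    l,r=plane(C,f(*p),.158),plane(C,f(*q),.158);d=r-l;print("plane",(l+r)/2,np.linalg.norm(d),np.arctan2(d[0],-d[1]))
for C,f,p,q in((A,a,(284,197),(526,186)),(B,b,(265,498),(506,487))):
    l,r=plane(C,f(*p),.176),plane(C,f(*q),.176);d=r-l;print("cheek plane",(l+r)/2,np.linalg.norm(d),np.arctan2(d[0],-d[1]))
E
python3 rail.py
```

```text
lip ends [0.5277 0.2725 0.157 ] [0.6936 0.1616 0.1592] 0.1996025768390886 yaw 0.9817635507992158 mid [0.6106 0.217  0.1581]
cheeks [0.5847 0.2344 0.1762] [0.591  0.2301 0.1761] [0.6308 0.2034 0.1774] [0.6374 0.1992 0.1764] mid [0.611  0.2168 0.1765]
0.06332630857088178 0.9813941583775788
plane [0.6109 0.2168 0.158 ] 0.19993476661876353 0.9823548295871422
plane [0.611  0.2169 0.158 ] 0.19928778787104534 0.9803114401088161
cheek plane [0.6112 0.2169 0.176 ] 0.06341852628738401 0.9802650748309811
cheek plane [0.6109 0.2166 0.176 ] 0.06336862934801195 0.9822759930211787
```

```bash
python3 steer.py '-0.06 0.01 0 0 0 0;-0.12 0.02 0 0 0 0;-0.18 0.03 0 0 0 0;-0.22 0.034 0.02 0 0 0;-0.22 0.034 0.02 0 0 0;-0.22 0.034 0.02 0 0 0;-0.22 0.034 0.02 0 0 0'
python3 - <<'E'
from h import *
np.set_printoptions(precision=4,suppress=True)
s=robot.get_state();print(s["time_s"],s["position"],s["ee_rot"])
pc=np.array([.4912,-.0753,.056])
obs=[]
for n in("wrist","scene","side"):
    c=eyes.get_calibration(n);im=eyes.get_image(n);cv2.imwrite(f"pics/h_{n}.png",im[:,:,::-1])
    m=(im.max(2)<45).astype(np.uint8);k=proj(c,pc)
    N,lab,st,ce=cv2.connectedComponentsWithStats(m)
    j=min((i for i in range(1,N) if st[i,4]>40),key=lambda i:np.hypot(*(ce[i]-k)))
    print(n,"expected",k,"found",ce[j],st[j]); obs.append((c,ce[j]))
print(*tri(*obs));print(*tri(*obs[:2]))
E
```

```text
time_s: 14.3
position: [0.5068, -0.0538, 0.2523]
ee_rot: [3.141, -0.002, 0.943]
ft_force: [-0.4, 0.2, 0.1]
gripper_width: 0.0929
grasp_force: 0.0
14.3 [ 0.5068 -0.0538  0.2523] [ 3.1408 -0.002   0.9425]
wrist expected [317.4386 235.1022] found [318.0071 233.7189] [311 201  15  68 989]
scene expected [253.6062 278.4826] found [254.8744 280.4419] [242 274  27  13 215]
side expected [375.5943 231.9161] found [377.0134 233.2215] [366 228  21  11 149]
[ 0.4909 -0.0759  0.0504] 0.003942292008171199
[ 0.4927 -0.0749  0.0507] 0.0013198407780274613
```

```bash
python3 steer.py '0 0 0.05 0 0 0;0 0 0.1 0 0 0;0 0 0.14 0 0 0;0 0 0.14 0 0 0;0 0 0.14 0 0 0'
```

```text
time_s: 15.08
position: [0.5073, -0.0556, 0.113]
ee_rot: [3.14, -0.002, 0.939]
ft_force: [-0.4, -0.2, -0.4]
gripper_width: 0.0935
grasp_force: 0.0
```

```bash
python3 steer.py '-0.002 -0.001 0.04 0 0 0;-0.002 -0.001 0.07 0 0 0;-0.002 -0.001 0.08 0 0 0;-0.002 -0.001 0.08 0 0 0;-0.002 -0.001 0.08 0 0 0'; python3 steer.py '0 0 0 0 0 0;0 0 0 0 0 0;0 0 0 0 0 0;0 0 0 0 0 0;0 0 0 0 0 0;0 0 0 0 0 0;0 0 0 0 0 0;0 0 0 0 0 0;0 0 0 0 0 0' 0.005
```

```text
time_s: 15.7
position: [0.5052, -0.057, 0.0332]
ee_rot: [3.139, -0.002, 0.939]
ft_force: [0.3, 0.1, 0.3]
gripper_width: 0.0933
grasp_force: 0.0
time_s: 16.82
position: [0.5041, -0.0571, 0.0317]
ee_rot: [3.141, -0.0, 0.939]
ft_force: [0.9, -0.7, -0.8]
gripper_width: 0.0136
grasp_force: 30.0
```

```bash
python3 steer.py '0 0 -0.003 0 0 0;0 0 -0.008 0 0 0;0 0 -0.015 0 0 0;0 0 -0.03 0 0 0;0 0 -0.05 0 0 0;0 0 -0.075 0 0 0;0 0 -0.095 0 0 0;0 0 -0.095 0 0 0;0 0 -0.095 0 0 0;0 0 -0.095 0 0 0'
cat > look.py <<'E'
from h import *
import sys
np.set_printoptions(precision=4,suppress=True)
s=robot.get_state();print(s["time_s"],s["position"],s["ee_rot"],s["ft_force"],s["moment"])
for n in("wrist","scene","side"):
    c=eyes.get_calibration(n);im=eyes.get_image(n);cv2.imwrite(f"pics/{sys.argv[1]}_{n}.png",im[:,:,::-1]);np.savez(f"{sys.argv[1]}_{n}.npz",**c)
E
python3 look.py L
python3 - <<'E'
from h import *
# handle bar: dark blob end points in scene and side; expected level projection
np.set_printoptions(precision=2,suppress=True)
s=robot.get_state();p=s["position"];y=s["ee_rot"][2];X=np.array([np.cos(y),np.sin(y),0]);Z=np.array([0,0,1.])
O=p+.043*X;O[2]=p[2]-.0317
print("origin",O)
for n in("scene","side","wrist"):
    c=dict(np.load(f"L_{n}.npz"));
    print(n,"hooktop",proj(c,O+.0455*X+.136*Z),"handle ends",proj(c,O-.1*X+.05*Z),proj(c,O-.03*X+.05*Z))
E
```

```text
time_s: 18.08
position: [0.5031, -0.057, 0.1258]
ee_rot: [-3.14, 0.001, 0.939]
ft_force: [0.1, 0.4, -3.3]
gripper_width: 0.0137
grasp_force: 30.0
18.075 [ 0.5031 -0.057   0.1258] [-3.1398  0.0011  0.9389] [ 0.0956  0.4209 -3.3473] [-0.1796  0.0903 -0.0522]
origin [ 0.53 -0.02  0.09]
scene hooktop [294.9  210.43] handle ends [236.1  251.39] [265.32 246.29]
side hooktop [341.99 189.46] handle ends [389.92 205.42] [366.56 210.12]
wrist hooktop [320.35  18.52] handle ends [318.51 424.73] [318.69 281.57]
```

```bash
cat > tilt.py <<'E'
from h import *
import sys
from scipy.optimize import least_squares
np.set_printoptions(precision=2,suppress=True)
t=sys.argv[1]
s=robot.get_state();p=s["position"];y=s["ee_rot"][2]
def pt(q,th,z0=.0317):  # cell point -> world, cell pitched by th about grip point (+ = back down)
    g=np.array([-.043,0,z0+.0188]);v=R.from_euler("yz",[th,y]).apply(np.array(q)-g)
    return p+np.array([0,0,.0188])+v
for n in("wrist","scene","side"):
    c=dict(np.load(f"{t}_{n}.npz"));im=cv2.imread(f"pics/{t}_{n}.png")
    hsv=cv2.cvtColor(im,cv2.COLOR_BGR2HSV);m=((hsv[...,1]<60)&(hsv[...,2]>55)).astype(np.uint8)
    for th in(0,.05,.1):
        P=np.array([proj(c,pt(q,th)) for q in[(.03,.015,.136),(.03,-.015,.136),(.061,-.015,.136),(.061,.015,.136)]])
        lo,hi=P.min(0),P.max(0);print(n,th,"bbox",lo,hi)
        if th==0: c0=P.mean(0)
    x0,y0=np.maximum(0,(c0-28).astype(int));w=m[y0:y0+56,x0:x0+56]
    print(" mask at",x0,y0);print("\n".join("".join(".#"[v] for v in r[::2]) for r in w[::2]))
E
python3 tilt.py L
```

```text
wrist 0 bbox [ 205.88 -113.54] [435.47 131.95]
wrist 0.05 bbox [ 214.09 -126.54] [426.92 104.32]
wrist 0.1 bbox [ 221.61 -134.74] [419.07  80.25]
 mask at 292 0
############################
############################
############################
############################
############################
############################
############################
############################
############################
############################
############################
############################
############################
############################
############################
############################
############################
############################
############################
############################
############################
############################
############################
############################
############################
############################
############################
############################
scene 0 bbox [286.86 206.14] [303.03 214.81]
scene 0.05 bbox [288.67 207.79] [304.83 215.91]
scene 0.1 bbox [290.39 209.52] [30
[... 1107 characters left out ...]
....
.................##...#..##.
...............####.##.#..#.
..............#####.##......
............############....
............############..#.
............##########.....#
............##########......
............##########......
............###########.....
.............##########.....
...........#############....
...........##############...
...........#######.######...
...........#######..###.....
...........###...#..........
...........###...##.#####..#
............##.#.#########.#
............##.#.########...
...............#.########.##
...............#############
...............##########.##
..............###########.##
..............##########..##
..............##############
```

```bash
python3 - <<'E'
import cv2,numpy as np
im=cv2.imread("pics/L_wrist.png")
for r in range(0,200,8):
    print(r,im[r,260:380].mean(0).astype(int),[int(im[r,c].astype(int).max()) for c in range(190,460,10)])
E
```

```text
0 [162 175 185] [127, 110, 121, 183, 181, 181, 187, 186, 182, 187, 193, 192, 180, 185, 182, 184, 188, 180, 179, 184, 180, 178, 183, 181, 127, 117, 193]
8 [163 176 185] [123, 121, 119, 183, 181, 180, 185, 185, 182, 188, 193, 193, 182, 185, 183, 185, 188, 181, 181, 185, 180, 180, 182, 180, 126, 120, 178]
16 [163 175 185] [114, 126, 114, 183, 180, 181, 186, 185, 183, 189, 193, 192, 180, 186, 182, 186, 188, 180, 181, 184, 179, 181, 183, 181, 108, 121, 195]
24 [163 176 185] [114, 123, 123, 182, 183, 180, 184, 185, 183, 188, 192, 192, 180, 186, 182, 187, 188, 181, 180, 186, 179, 180, 183, 181, 117, 207, 198]
32 [163 176 185] [113, 115, 126, 182, 182, 181, 186, 185, 184, 188, 192, 192, 181, 185, 183, 187, 189, 181, 181, 186, 179, 182, 184, 181, 120, 183, 207]
40 [163 176 185] [116, 113, 125, 183, 183, 181, 186, 185, 183, 188, 191, 192, 180, 185, 181, 185, 188, 181, 182, 185, 180, 182, 184, 181, 116, 140, 201]
48 [162 175 185] [115, 115, 118, 183, 181, 181, 185, 185, 184, 188, 190, 191, 181, 185, 180, 186, 187, 181, 181, 185, 179, 182, 185, 180, 120, 206, 186]
56 [162 175 185] [125, 120, 116
[... 1982 characters left out ...]
, 63, 62, 60, 113, 112, 113, 111, 112, 112, 112, 111, 110, 109, 110, 110, 109, 111, 109, 49, 49, 47, 180, 177, 204]
168 [ 93 101 107] [191, 175, 63, 60, 61, 59, 107, 105, 107, 108, 108, 108, 108, 108, 108, 109, 108, 108, 106, 109, 107, 49, 48, 51, 175, 181, 201]
176 [ 92 100 106] [194, 181, 63, 61, 58, 58, 107, 106, 107, 107, 107, 106, 107, 107, 106, 106, 106, 106, 107, 106, 71, 48, 47, 71, 183, 201, 189]
184 [ 91  99 105] [210, 171, 59, 60, 58, 58, 106, 106, 106, 106, 106, 106, 106, 106, 106, 106, 106, 104, 104, 104, 44, 48, 47, 69, 173, 200, 202]
192 [ 93 101 107] [191, 176, 56, 59, 59, 56, 109, 109, 108, 108, 109, 109, 108, 108, 107, 107, 107, 106, 106, 106, 43, 47, 48, 68, 176, 188, 203]
```

The hook looks level to within ~0.03–0.05 rad. Carry it towards the rail, stopping 60 mm short, aligned to yaw 0.981.

```bash
python3 steer.py '0.015 -0.01 0 0 0 0;0.035 -0.02 0 0 0 -0.01;0.06 -0.03 0 0 0 -0.02;0.085 -0.045 0 0 0 -0.03;0.11 -0.06 0 0 0 -0.042;0.13 -0.068 0 0 0 -0.042;0.1356 -0.0684 0 0 0 -0.042;0.1356 -0.0684 0 0 0 -0.042;0.1356 -0.0684 0 0 0 -0.042;0.1356 -0.0684 0 0 0 -0.042;0.1356 -0.0684 0 0 0 -0.042'
python3 steer.py '0.01 0 0 0 0 0;0.025 0 0 0 0 0;0.04 0 0 0 0 0;0.05 0 0 0 0 0;0.058 0 0 0 0 0;0.06 0 0 0 0 0;0.06 0 0 0 0 0;0.06 0 0 0 0 0;0.06 0 0 0 0 0'
python3 look.py M
python3 - <<'E'
from h import *
np.set_printoptions(precision=1,suppress=True)
o=np.array([.611,.2168,0]);X=np.array([.5561,.8311,0]);Y=np.array([-.8311,.5561,0])
f=lambda x,y,z:o+x*X+y*Y+np.array([0,0,z])
out=[]
for n in("scene","side"):
    c=dict(np.load(f"M_{n}.npz"));im=cv2.imread(f"pics/M_{n}.png")
    k=proj(c,f(0,0,.185)).astype(int);x0,y0=k[0]-50,k[1]-60
    print(n,"crop",x0,y0)
    for nm,q in(("lip+y",(0,.1,.158)),("lip-y",(0,-.1,.158)),("chk-y",(0,-.032,.176)),("chk+y",(0,.032,.176)),("bs",(.033,-.032,.183)),("bs+",(.033,.032,.183)),("arm end -y",(.0165,-.015,.230)),("arm end +y",(.0165,.015,.230)),("arm front -y",(-.0145,-.015,.23)),("tip-y",(.0165,-.015,.192)),("tip+y",(.0165,.015,.192))): print(" ",nm,(proj(c,f(*q))-[x0,y0])*4)
    out.append(cv2.resize(im[y0:y0+120,x0:x0+100],(400,480),interpolation=cv2.INTER_CUBIC))
cv2.imwrite("pics/M.png",np.hstack(out))
E
```

```text
time_s: 19.6
position: [0.5288, 0.0922, 0.1267]
ee_rot: [3.142, 0.0, 0.98]
ft_force: [-1.0, 0.7, -3.5]
gripper_width: 0.0139
grasp_force: 30.0
time_s: 20.72
position: [0.5621, 0.1422, 0.1267]
ee_rot: [3.142, 0.0, 0.98]
ft_force: [-0.6, -0.0, -4.0]
gripper_width: 0.0139
grasp_force: 30.0
20.725 [0.5621 0.1422 0.1267] [3.1416 0.0002 0.9803] [-0.6004 -0.05   -4.0017] [-0.128   0.0842 -0.0437]
scene crop 313 138
  lip+y [144.2 203.9]
  lip-y [262.1 359.8]
  chk-y [220.3 278.8]
  chk+y [182.4 229.5]
  bs [269.7 259.8]
  bs+ [230.3 211.2]
  arm end -y [237.5 185.8]
  arm end +y [219.  163.5]
  arm front -y [190.8 194.4]
  tip-y [235.2 238.9]
  tip+y [217.  216.1]
side crop 227 175
  lip+y [253.2 381.5]
  lip-y [156.2 179.9]
  chk-y [185.7 221.9]
  chk+y [216.9 286.1]
  bs [134.2 225.1]
  bs+ [163.9 290.1]
  arm end -y [163.9 176.8]
  arm end +y [178.5 206.8]
  arm front -y [213.  165.8]
  tip-y [167.  224.8]
  tip+y [181.3 255. ]
```

View pics/M.png

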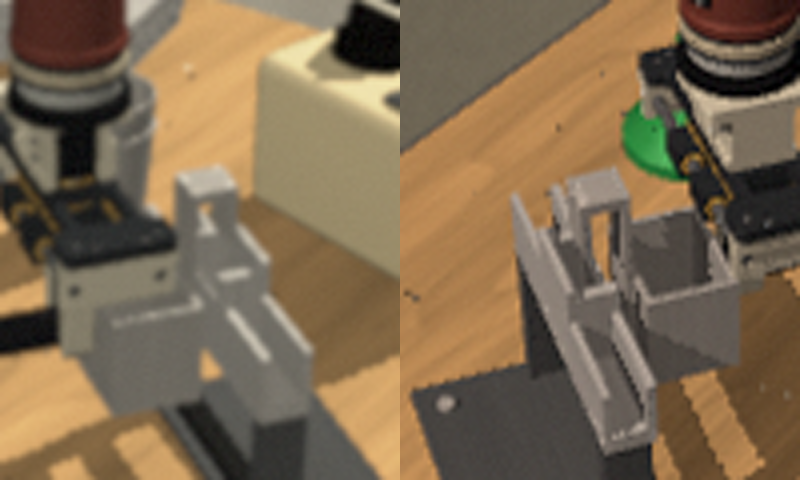

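Last picture: the hook hovers above the channel between the cheeks (scene hook top (175–238,165–200), side (565–630,170–210)), level, at most ~1–2 mm forward-of-centre. Shift +1 mm and lower, watching force.

```bash
python3 steer.py '0.001 0 0.003 0 0 0;0.001 0 0.008 0 0 0;0.001 0 0.014 0 0 0;0.001 0 0.02 0 0 0;0.001 0 0.026 0 0 0;0.001 0 0.03 0 0 0;0.001 0 0.03 0 0 0;0.001 0 0.03 0 0 0'; python3 steer.py '0 0 0.006 0 0 0;0 0 0.012 0 0 0;0 0 0.018 0 0 0;0 0 0.024 0 0 0;0 0 0.028 0 0 0;0 0 0.028 0 0 0;0 0 0.028 0 0 0'
```

```text
time_s: 21.88
position: [0.5629, 0.1436, 0.0969]
ee_rot: [3.141, -0.0, 0.981]
ft_force: [-0.2, 0.4, -4.2]
gripper_width: 0.0141
grasp_force: 30.0
time_s: 22.75
position: [0.5629, 0.1436, 0.0688]
ee_rot: [3.141, -0.0, 0.981]
ft_force: [-0.1, 0.1, -2.4]
gripper_width: 0.0135
grasp_force: 30.0
```

```bash
python3 steer.py '0 0 0.002 0 0 0;0 0 0.004 0 0 0;0 0 0.005 0 0 0;0 0 0.005 0 0 0'; python3 steer.py '0 0 0.001 0 0 0;0 0 0.002 0 0 0;0 0 0.002 0 0 0;0 0 0.002 0 0 0'
```

```text
time_s: 23.25
position: [0.5626, 0.1435, 0.0636]
ee_rot: [-3.141, 0.0, 0.981]
ft_force: [-0.0, 0.0, -3.5]
gripper_width: 0.0137
grasp_force: 30.0
time_s: 23.75
position: [0.5629, 0.1436, 0.0618]
ee_rot: [3.141, -0.0, 0.981]
ft_force: [0.2, 0.7, -2.2]
gripper_width: 0.014
grasp_force: 30.0
```

```bash
python3 steer.py '0 0 0.001 0 0 0;0 0 0.002 0 0 0;0 0 0.002 0 0 0;0 0 0.002 0 0 0'; python3 steer.py '0 0 0.001 0 0 0;0 0 0.002 0 0 0;0 0 0.002 0 0 0;0 0 0.002 0 0 0'
```

```text
time_s: 24.25
position: [0.5637, 0.1443, 0.0604]
ee_rot: [3.14, -0.003, 0.981]
ft_force: [-0.5, 1.0, 3.4]
gripper_width: 0.0136
grasp_force: 30.0
time_s: 24.75
position: [0.5645, 0.1451, 0.059]
ee_rot: [3.14, -0.005, 0.981]
ft_force: [0.2, 1.8, 6.6]
gripper_width: 0.0139
grasp_force: 30.0
```

Contact at the expected seating height (underside ≈ 30 mm). Ease the pressure, release, withdraw upward.

```bash
python3 steer.py '0 0 -0.001 0 0 0;0 0 -0.002 0 0 0;0 0 -0.002 0 0 0'; python3 steer.py '0 0 0 0 0 0;0 0 0 0 0 0;0 0 0 0 0 0;0 0 0 0 0 0' 0.024;  python3 steer.py '0 0 0 0 0 0;0 0 0 0 0 0;0 0 0 0 0 0;0 0 0 0 0 0;0 0 0 0 0 0;0 0 0 0 0 0' 0.07
python3 look.py N
```

```text
time_s: 25.12
position: [0.5633, 0.1441, 0.0597]
ee_rot: [3.141, -0.001, 0.981]
ft_force: [1.8, 3.0, 2.6]
gripper_width: 0.0139
grasp_force: 30.0
time_s: 25.62
position: [0.5623, 0.1431, 0.0594]
ee_rot: [-3.141, 0.001, 0.981]
ft_force: [0.4, 0.2, -0.1]
gripper_width: 0.0237
grasp_force: 0.0
time_s: 26.38
position: [0.5628, 0.1435, 0.0597]
ee_rot: [3.142, -0.0, 0.981]
ft_force: [0.5, -0.2, -1.2]
gripper_width: 0.0696
grasp_force: 0.0
26.375 [0.5628 0.1435 0.0597] [ 3.1416 -0.0001  0.9808] [ 0.4667 -0.239  -1.1689] [ 0.0398 -0.0258  0.0095]
```

Now withdraw and check the hung cell numerically (hook top and handle).

```bash
python3 steer.py '0 0 -0.02 0 0 0;0 0 -0.05 0 0 0;0 0 -0.1 0 0 0;-0.03 0 -0.15 0 0 0;-0.08 0 -0.18 0 0 0;-0.12 0 -0.18 0 0 0;-0.14 0 -0.18 0 0 0;-0.14 0 -0.18 0 0 0;-0.14 0 -0.18 0 0 0'
python3 look.py P
cat > chk.py <<'E'
from h import *
np.set_printoptions(precision=4,suppress=True)
o=np.array([.611,.2168,0]);Rz=R.from_euler("z",.981)
def hung(q,th=.05): # pivot at arm underside on the lip, bottom swings towards the bar
    v=R.from_euler("y",-th).apply(np.array(q)-[.0445,0,.128]);return o+Rz.apply(v+[0,0,.158])
obs=[]
for n in("scene","side","wrist"):
    c=dict(np.load(f"P_{n}.npz"));im=cv2.imread(f"pics/P_{n}.png");m=(im.max(2)<45).astype(np.uint8)
    k=proj(c,hung((-.065,0,.05)));N,lab,st,ce=cv2.connectedComponentsWithStats(m)
    j=min((i for i in range(1,N) if st[i,4]>40),key=lambda i:np.hypot(*(ce[i]-k)));print(n,"handle exp",k,"found",ce[j],st[j])
    if st[j,4]<2500 : obs.append((c,ce[j]))
    x=proj(c,hung((.0455,0,.136)));hs=cv2.cvtColor(im,cv2.COLOR_BGR2HSV);print("  hooktop exp",x)
    if n!="wrist":
        a,b=x.astype(int);w=((hs[...,1]<60)&(hs[...,2]>110))[b-18:b+18,a-24:a+24]
        print("\n".join("".join(".#"[int(v)] for v in r) for r in w[::2]))
p,e=tri(*obs);print("handle",p,e,"rail frame",Rz.inv().apply(p-o))
for th in(.03,.065,.1):print(th,Rz.inv().apply(hung((-.065,0,.05),th)-o))
E
python3 chk.py
```

```text
time_s: 27.65
position: [0.4856, 0.0289, 0.2394]
ee_rot: [-3.141, -0.001, 0.983]
ft_force: [-0.8, -0.1, -0.0]
gripper_width: 0.0702
grasp_force: 0.0
27.65 [0.4856 0.0289 0.2394] [-3.1409 -0.0013  0.9831] [-0.7724 -0.1215 -0.0312] [-0.0364 -0.0604 -0.0756]
scene handle exp [324.1868 242.2425] found [324.5707 241.9738] [312 235  25  14 191]
  hooktop exp [363.3624 204.7524]
#...............................................
#........#...........#..........................
..........###........###........................
.........######.......####....###...............
........#....###.....##############.............
.#.........#..#####.###########.#####...........
................###############...####..........
..........#......##############....#####........
.................#############.......####.......
................#########################.......
..................#######################.......
...................######################.......
.....................###...#..###########.......
..........................################......
............................###########
[... 763 characters left out ...]
.
......##########......#########.................
......###########.....#########.................
.......##########...#########...................
........########....##..........................
.........#######................................
..........######...........##...................
...........#######.........###..................
............#######........####.................
wrist handle exp [317.8367  65.8358] found [318.5058  62.3575] [ 309   13   20  101 1821]
  hooktop exp [ 318.5401 -197.1031]
handle [0.5519 0.1283 0.077 ] 0.004932332714754224 rail frame [-0.1064 -0.0002  0.077 ]
0.03 [-0.1071  0.      0.0768]
0.065 [-0.1042  0.      0.0731]
0.1 [-0.1012 -0.      0.0695]
```

The handle's measured position in the rail frame (-106, 0, 77 mm) matches a fully seated, slightly leaning cell, and the robot is clear of it.

```bash
python3 steer.py '0 0 0 0 0 0;0 0 0 0 0 0;0 0 0 0 0 0;0 0 0 0 0 0' && python3 look.py P >/dev/null && python3 chk.py | tail -4 && python3 -c "
from station import robot, eyes
print(robot.job_done())"
```

```text
time_s: 28.3
position: [0.4849, 0.0272, 0.2397]
ee_rot: [3.142, -0.0, 0.981]
ft_force: [-1.2, -0.2, 0.3]
gripper_width: 0.0699
grasp_force: 0.0
handle [0.552  0.1284 0.077 ] 0.005101304795645782 rail frame [-0.1063 -0.0002  0.077 ]
0.03 [-0.1071  0.      0.0768]
0.065 [-0.1042  0.      0.0731]
0.1 [-0.1012 -0.      0.0695]
the job is handed in; nothing more can be done
None
```

The cell was lifted from the well, stood on the counter, then hung by its handle and measured as seated behind the rail's lip; the bystanders were not touched, and I handed the job in at about 28 s.

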